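# Clear the carton sealer's catch tray and post the batch card

### The arm

A 6-joint arm with a two-finger parallel gripper is mounted at the origin on the work surface. World frame = base frame: x ahead of the robot, y to its left, z up, the work surface at z = 0. Lengths are in m, angles in rad, forces in N, time in s.
With the tool pointing down it reaches from about 0.4 to 0.825 m from the base axis. Payload 7 kg.
Tool frame: the origin (TCP) lies midway between the tips of the shut fingers; the grasp point (between the pads) lies 19 mm behind it; z points along the fingers, y is the line along which they close (so a half turn about z gives the same grasp; the last joint's range is limited). The gripper opens to 88 mm and grips with 3 to 60 N. Pads are 19 mm wide; open, the fingers measure 130 mm over their backs; the gripper's body (78 mm by 193 mm) begins 47 mm behind the grasp point.
Start: joints at [-0.992, 0.359, 0.012, 0, -1.224, -0.288], TCP at [0.194, -0.647, 0.227] pointing down, gripper open.
Joint ranges: [-3.07, 3.07], [-1.43, 2.12], [-1.02, 1.25], [-3.03, 1.67], [-3.05, -0], [-3.03, 3.03]. Speed limits (rad/s): [2.39, 2.39, 3.01, 3.14, 3.14, 3.14].

### API

Orientations are given as a 3x3 rotation matrix whose columns are the frame's x, y, z axes.
In Python, from bench import * gives the robot as it stands.
- The arm moves only by the shell command python3 -m crank 'ROWS' [OPENING]. ROWS is JSON, a list of rows, each a list of 2 entries, a list of its own where there are three numbers: the shift along the world's x, y, z as a fraction of full scale, then the turn about the world's z as a fraction of full scale. In form: [[[tx, ty, tz], spin], ...]. A call has 1 to 5 rows; each row is the pose to reach, as a shift and turn from the pose commanded when the call began; what a row does not reach only later rows make up. Full scale, the value 1, is 0.75 m for a shift and 90 degrees for a turn. A row lasts 1/10 s, in which the tool goes at most 50 mm and 8.59 degrees, less where a joint would pass 70% of its speed; a pose out of reach is approached as far as the arm can. A call with a number of a shift or a turn outside -1 to 1 is refused whole. A call with a gripper value outside its range is refused whole. OPENING is the closure, from 0 (fully open) to 1 (shut), set as the call begins (- or left out, the last holds). The fingers move at their own pace and stop on an object; the grip force is fixed at half the most. Time passes only in rows, so rows that repeat a pose let the fingers close. It gives the time, the measured TCP pose, the force, the opening and the grip force at its end, in the units of the state.
- read_state(): the state, without advancing time (a new reading comes with each control period).
- capture(name): name is "scene" or "side" or "wrist"; returns a dict with "pixels" (480x640x3 uint8, red, green, blue), "fx", "fy", "cx", "cy" (pixels), "D" ([k1, k2, p1, p2, k3] as OpenCV has them; the pictures are not rectified), "rvec" (rotation vector, rad) and "tvec" (3), from world to camera coordinates, as OpenCV has them. Camera axes: x right, y down, z forward; pixel columns grow to the right and rows downward; lengths in m; the calibration is good to about 2 mm. A picture is of the moment at which its call begins. There is no depth.
- close_job(): hands the job in; it is judged then, once.
The state is a dict: "clock": time; "qpos": joint angles; "qvel": joint speeds; "joint_torque": joint torques, N m; "tcp_pos": TCP position; "tool_rot": TCP orientation; "contact_force": force on the tool from outside, world axes, zero at the start; "wrist_torque": the same for the moment, N m; "grip_width": opening from 0.0 (shut) to 1.0 (fully open); "finger_force": force on a finger pad.
Only numpy, scipy, OpenCV 4.12 (cv2) and the standard library are available. Lean on these libraries where they do the work, as an engineer would, in place of code of your own. Each camera call takes 0.05 s, during which the arm holds its last target. There are 200 camera calls.

### The job

First stop the carton sealer by pushing its feed lever fully over, away from you. With it stopped, move every finished carton from the catch tray into the grey tote, each standing upright on the tote's floor with none on top of another, and post the batch card from its stand through the slot of the green record box (cartons and card in any order). Last of all, pull the feed lever fully back towards you, and leave the tape roll and the brass eyepiece beside the tray standing where they are.

Things in the scene. Friction and masses are not known exactly. Their poses are not given: they have to be found in the camera images.
- sealer: Bench-top carton sealer, fixed. Origin: on the table under the centre of its open aluminium catch tray, 270 (its x) by 220 (its y) mm outside, walls 5 mm; tray floor 17 mm, rim 46 mm above the table. Behind it the grey housing, 270 mm wide, 130 mm high (tape roll, well back, to 210): front face at x = +225 mm; a sheet chute 40 to 60 mm above the table leads from it to the tray.
- feed_lever (a joint): Feed lever of the sealer, 0 to 1.0 rad: 0 = leaning fully towards the robot (-x of its base), feed running; 1.0 = leaning fully away (+x of its base), feed stopped. It starts within 0.15 of 0 and stays where it is left. Very light (about 1 N at the ball); it can be pushed with closed fingertips.
- feed_lever_base: Fixed grey block (70 x 50 x 25 mm) that carries the feed lever, beside the tray on one side or the other. Origin: centre of its underside on the table. The lever's pivot is 22 mm above the origin and its axis is this frame's y: the lever swings in the frame's x-z plane, 0.5 rad either side of upright.
- feed_lever_tip (a point): Centre of the black ball (26 mm across) on the end of the feed lever's 10 mm rod, 90 mm from the pivot; moves with the lever.
- tote: Grey open plastic tote, fixed, left or right of the tray. Origin: centre of its underside, on the table. 260 (its x) by 220 (its y) mm outside, 65 mm high, walls and floor 5 mm thick.
- record_box: Green steel record box, fixed, on the side opposite the tote: 140 (its x) by 160 (its y) by 90 mm high, closed but for the slot in its top. Origin: centre of its underside, on the table. Walls 5 mm.
- slot (a point): Centre of the posting slot in the record box's flat top, 90 mm above the table. The slot is 102 mm long along this frame's y and 13 mm wide along its x; two steel lips sloping at 45 degrees along its long sides rise 9 mm above the top and guide into it. A card let go in the slot falls in by itself.
- card_stand: Fixed wooden card stand (100 along its x, 45 along its y), on the side of the tray opposite the feed lever. Origin: centre of its underside, on the table. Base 18 mm thick; two cheeks whose tops are 40 mm above the table form a groove 10 mm wide along its x.
- card_mid (a point): Centre of the batch card: a rigid white plate 90 mm (its x) by 8 mm thick (its y) by 70 mm high (its z), 60 g. At the start it stands upright in the groove of the card stand, its lower edge 18 mm and its upper edge 88 mm above the table.
- carton1_mid (a point): Centre of a finished sealed cardboard carton, 66 mm (its x) by 42 mm (its y) by 48 mm high (its z), about 120 g, paper tape along its top; starts upright in the catch tray, if present.
- carton2_mid (a point): Centre of a finished sealed cardboard carton, 66 mm (its x) by 42 mm (its y) by 48 mm high (its z), about 120 g, paper tape along its top; starts upright in the catch tray, if present.
- carton3_mid (a point): Centre of a finished sealed cardboard carton, 66 mm (its x) by 42 mm (its y) by 48 mm high (its z), about 120 g, paper tape along its top; starts upright in the catch tray, if present.
- carton4_mid (a point): Centre of a finished sealed cardboard carton, 66 mm (its x) by 42 mm (its y) by 48 mm high (its z), about 120 g, paper tape along its top; starts upright in the catch tray, if present.
- carton5_mid (a point): Centre of a finished sealed cardboard carton, 66 mm (its x) by 42 mm (its y) by 48 mm high (its z), about 120 g, paper tape along its top; starts upright in the catch tray, if present.
- carton6_mid (a point): Centre of a finished sealed cardboard carton, 66 mm (its x) by 42 mm (its y) by 48 mm high (its z), about 120 g, paper tape along its top; starts upright in the catch tray, if present.
- tape_roll: Bystander, not to be disturbed: brown roll of tape, 58 mm across, 35 mm high, lying flat beside the tray on one side or the other. Origin: centre of its underside.
- eyepiece: Bystander, not to be disturbed: brass eyepiece, 48 mm across, 60 mm high, standing on the other side of the tray. Origin: centre of its underside.
Things that resemble listed ones, but are neither listed nor needed, are in the scene too. Leave any black, blue or pink look-alike of the part that bears carton5_mid alone.

How it is judged:
On the way, in this order (a step that is already met when the one before it is completed fails the run):
1. the feed lever is pushed over to stop (above 0.85 rad) (value of joint feed_lever above 0.85 rad), for 0.2 s.
2. with the lever still at stop, all cartons stand in the tote and the card is in the record box (value of joint feed_lever above 0.8 rad and x of carton1_mid in the frame of tote between -0.11 and 0.11 m and y of carton1_mid in the frame of tote between -0.09 and 0.09 m and z of carton1_mid in the frame of tote between 0.015 and 0.042 m and angle between each of carton1_mid, carton2_mid, carton3_mid, carton4_mid, carton5_mid, carton6_mid's own z axis and vertical below 0.25 rad and x of carton2_mid in the frame of tote between -0.11 and 0.11 m and y of carton2_mid in the frame of tote between -0.09 and 0.09 m and z of carton2_mid in the frame of tote between 0.015 and 0.042 m and x of carton3_mid in the frame of tote between -0.11 and 0.11 m and y of carton3_mid in the frame of tote between -0.09 and 0.09 m and z of carton3_mid in the frame of tote between 0.015 and 0.042 m and x of carton4_mid in the frame of tote between -0.11 and 0.11 m and y of carton4_mid in the frame of tote between -0.09 and 0.09 m and z of carton4_mid in the frame of tote between 0.015 and 0.042 m and x of carton5_mid in the frame of tote between -0.11 and 0.11 m and y of carton5_mid in the frame of tote between -0.09 and 0.09 m and z of carton5_mid in the frame of tote between 0.015 and 0.042 m and x of carton6_mid in the frame of tote between -0.11 and 0.11 m and y of carton6_mid in the frame of tote between -0.09 and 0.09 m and z of carton6_mid in the frame of tote between 0.015 and 0.042 m and x of card_mid in the frame of record_box between -0.068 and 0.068 m and y of card_mid in the frame of record_box between -0.078 and 0.078 m and z of card_mid in the frame of record_box between 0 and 0.056 m), for 0.2 s.
3. the feed lever is pulled back to run (below 0.2 rad) (value of joint feed_lever below 0.2 rad), for 0.2 s.
At the end, for the whole second after the job is handed in: Every carton present is upright (within 0.25 rad) on the floor of the tote, its centre within the inner walls and no more than 42 mm above the table; the card is wholly inside the record box (centre less than 56 mm above its underside); the feed lever is back below 0.2 rad; all at rest (value of joint feed_lever below 0.2 rad and x of carton1_mid in the frame of tote between -0.11 and 0.11 m and y of carton1_mid in the frame of tote between -0.09 and 0.09 m and z of carton1_mid in the frame of tote between 0.015 and 0.042 m and angle between each of carton1_mid, carton2_mid, carton3_mid, carton4_mid, carton5_mid, carton6_mid's own z axis and vertical below 0.25 rad and x of carton2_mid in the frame of tote between -0.11 and 0.11 m and y of carton2_mid in the frame of tote between -0.09 and 0.09 m and z of carton2_mid in the frame of tote between 0.015 and 0.042 m and x of carton3_mid in the frame of tote between -0.11 and 0.11 m and y of carton3_mid in the frame of tote between -0.09 and 0.09 m and z of carton3_mid in the frame of tote between 0.015 and 0.042 m and x of carton4_mid in the frame of tote between -0.11 and 0.11 m and y of carton4_mid in the frame of tote between -0.09 and 0.09 m and z of carton4_mid in the frame of tote between 0.015 and 0.042 m and x of carton5_mid in the frame of tote between -0.11 and 0.11 m and y of carton5_mid in the frame of tote between -0.09 and 0.09 m and z of carton5_mid in the frame of tote between 0.015 and 0.042 m and x of carton6_mid in the frame of tote between -0.11 and 0.11 m and y of carton6_mid in the frame of tote between -0.09 and 0.09 m and z of carton6_mid in the frame of tote between 0.015 and 0.042 m and x of card_mid in the frame of record_box between -0.068 and 0.068 m and y of card_mid in the frame of record_box between -0.078 and 0.078 m and z of card_mid in the frame of record_box between 0 and 0.056 m and linear speed of each of carton1, carton2, carton3, carton4, carton5, carton6, card below 0.03 m/s); the robot touches nothing.
It fails at once if the tape roll or the eyepiece is moved more than 40 mm (distance of any of tape_roll, eyepiece from where it was at the start of the episode above 0.04 m).
Of carton1, carton2, carton3, carton4, carton5, carton6 only 3 to 5 are there at a start; the rules pass over those that are not, and their reading is None.
At some moment in a run one of carton1, carton2, carton3, carton4, carton5, carton6 may be knocked a few centimetres aside while the robot is not near it.
It also fails if it takes over 210 s, if anything falls off the work surface, if the arm or the gripper's body presses on something with over 40 N, if the wrist force passes 120 N, or if a joint passes its speed limit or range.

## Working session

There is one attempt and no reset: what is moved stays moved. The work goes in short steps, Python scripts to look and compute and a shell command to move; the robot and the scene stay as the last step left them, time stands still between calls to the robot, and variables do not carry over. Pictures are saved under pics/ and viewed, at most 14 in all, crops included, and the job is handed in when it is done.

```bash
mkdir -p pics
cat > h.py <<'E'
from bench import *
import numpy as np, cv2
def snap(cam,name):
    c=capture(cam); cv2.imwrite(f'pics/{name}.png',c['pixels'][:,:,::-1])
    np.save(f'pics/{name}.npy',c,allow_pickle=True); return c
def load(name): return np.load(f'pics/{name}.npy',allow_pickle=True).item()
def K(c): return np.array([[c['fx'],0,c['cx']],[0,c['fy'],c['cy']],[0,0,1.]])
def ray(c,px):
    px=np.array(px,float).reshape(-1,1,2)
    n=cv2.undistortPoints(px,K(c),np.array(c['D'])).reshape(-1,2)
    R=cv2.Rodrigues(np.array(c['rvec'],float))[0]; t=np.array(c['tvec'],float).ravel()
    return -R.T@t, np.c_[n,np.ones(len(n))]@R
def onz(c,px,z):
    o,d=ray(c,px); return o+d*((z-o[2])/d[:,2])[:,None]
def proj(c,P):
    return cv2.projectPoints(np.array(P,float).reshape(-1,1,3),np.array(c['rvec'],float),np.array(c['tvec'],float),K(c),np.array(c['D']))[0].reshape(-1,2)
E
python3 -c "
from h import *
for n in ['scene','side']:
    c=snap(n,n+'0'); o,d=ray(c,[[320,240]]); print(n,o,d,c['fx'])
s=read_state(); print(s['tcp_pos'],s['tool_rot'],s['clock'])"
```

```text
scene [1.31336175 0.30751744 0.93971602] [[-0.6853169  -0.25132031 -0.68356179]] 552.2755902244091
side [0.08622037 0.83988695 0.58137848] [[ 0.36889524 -0.79494246 -0.48170572]] 512.5107628200242
[ 0.19338614 -0.64622     0.22568856] [[-9.58033980e-01 -2.86654038e-01 -5.95952306e-04]
 [-2.86654618e-01  9.58032870e-01  1.46638571e-03]
 [ 1.50596514e-04  1.57567982e-03 -9.99998747e-01]] 0.1
```

View pics/scene0.png

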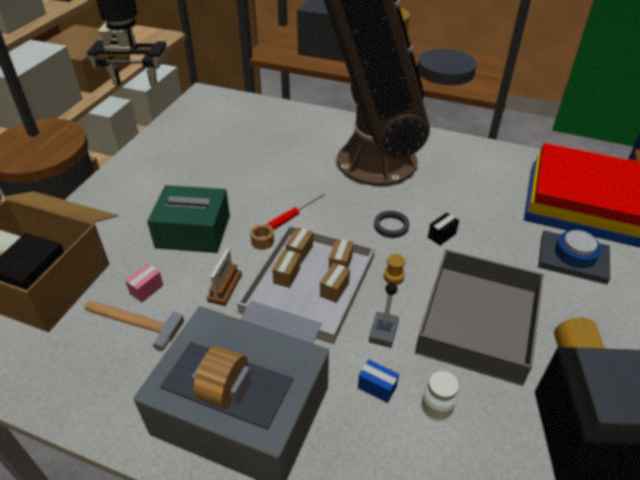

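View pics/side0.png

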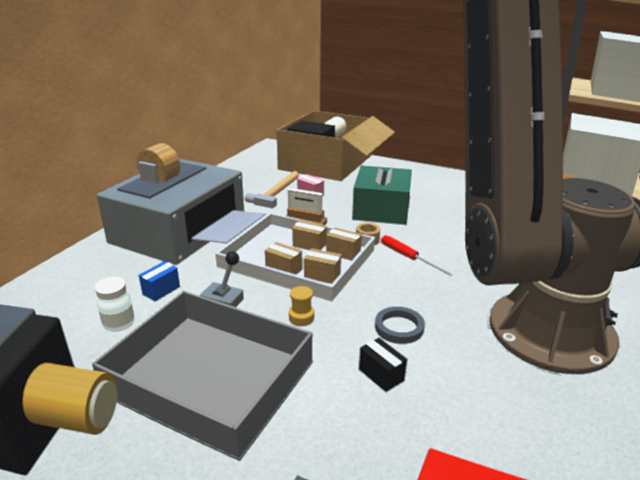

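Scene: four kraft cartons in the tray, near (300,241), (341,250), (287,265) and (335,281). The tote is at (482,310) with the lever at (390,290). The card stand is at (224,275), the record box at (190,215), the eyepiece at (396,267) and the tape roll at (262,236). The black (443,228), blue (378,379) and pink (144,282) blocks are look-alikes outside the tray, so I'll leave them. One enlarged crop of each view will confirm this.

```bash
python3 -c "
from h import *
a=load('scene0')['pixels'][175:355,140:405,::-1]; cv2.imwrite('pics/sc.png',cv2.resize(a,None,fx=3,fy=3,interpolation=2))
a=load('side0')['pixels'][150:330,190:455,::-1]; cv2.imwrite('pics/si.png',cv2.resize(a,None,fx=3,fy=3,interpolation=2))
"
```

```text
(no output)
```

View pics/sc.png

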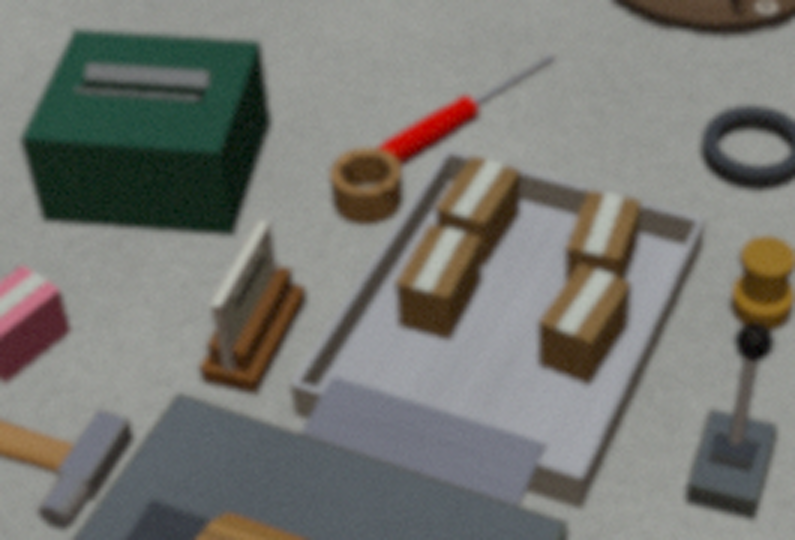

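View pics/si.png

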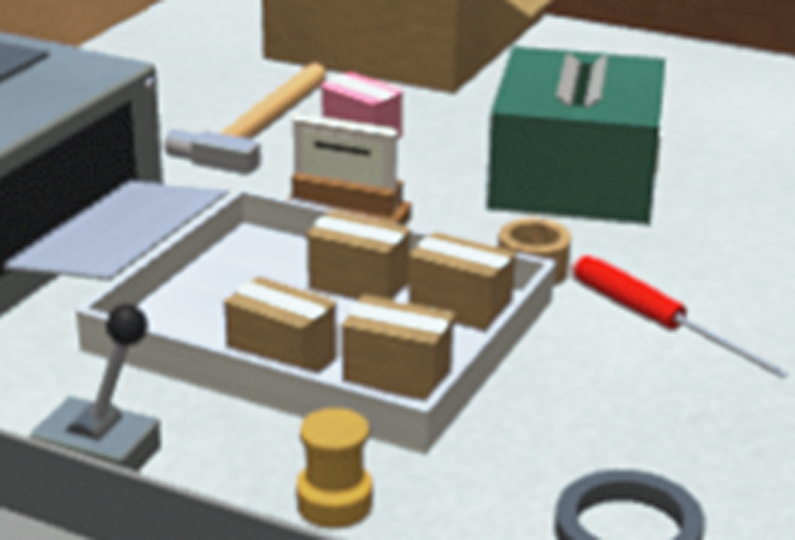

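The crops confirm that only the four kraft cartons with white tape in the tray are targets, with the pink, blue and black ones outside it. The lever ball is at scene crop (753,342), leaning towards the robot. The slot is at (146,84) and the card's top edge runs (265,225)–(215,305).

```bash
cat > m.py <<'E'
from h import *
np.set_printoptions(precision=3,suppress=True)
S=load('scene0');D=load('side0')
sc=lambda p:np.array(p,float)/3+[140,175]
si=lambda p:np.array(p,float)/3+[190,150]
def seg(n,c,px,z):
    P=onz(c,px,z); d=P[1]-P[0]; print(n,P[:,:2].mean(0),'len',np.hypot(*d[:2]),'yaw',np.degrees(np.arctan2(d[1],d[0]))%180)
for n,p in dict(A=[(493,163),(456,215)],B=[(612,195),(596,255)],C=[(453,228),(424,290)],D=[(603,270),(566,330)]).items(): seg(n,S,sc(p),.065)
for n,p in dict(A=[(420,238),(505,265)],B=[(355,303),(445,328)],C=[(320,218),(400,240)],D=[(240,285),(325,312)]).items(): seg(n+'s',D,si(p),.065)
for n,p,z in [('tray',sc([(452,157),(702,222),(575,488),(297,390)]),.046),('box',sc([(77,31),(260,42),(222,152),(25,140)]),.09),('lbase',sc([(712,410),(776,425),(755,500),(690,490)]),.025),('tote',np.array([(452,254),(543,274),(526,364),(418,335)]),.065)]:
    P=onz(S,p,z)[:,:2]; r=cv2.minAreaRect(P.astype(np.float32)); print(n,P.mean(0),P.tolist(),r)
seg('card',S,sc([(265,225),(215,305)]),.088); seg('cards',D,si([(293,121),(396,130)]),.088)
seg('slot',S,sc([(82,80),(208,88)]),.095); seg('slots',D,si([(588,57),(580,105)]),.095)
# ball
o1,d1=ray(S,sc([(753,342)]));o2,d2=ray(D,si([(126,324)]))
A=np.c_[d1[0],-d2[0]];t=np.linalg.lstsq(A,o2-o1,rcond=None)[0];print('ball',o1+t[0]*d1[0],o2+t[1]*d2[0])
print('eye',onz(S,sc([(766,252)]),.06),'tape',onz(S,sc([(366,170)]),.035))
E
python3 m.py
```

```text
A [ 0.447 -0.064] len 0.06521670514309895 yaw 175.93344441562692
B [0.45  0.043] len 0.0668330425340515 yaw 8.330814476725566
C [ 0.527 -0.06 ] len 0.0674209959158335 yaw 4.31714836156977
D [0.529 0.055] len 0.0659112134292667 yaw 175.3041903540099
As [ 0.448 -0.06 ] len 0.0711859770701364 yaw 171.31451209579774
Bs [0.45  0.041] len 0.06724409483010094 yaw 177.2794559750652
Cs [ 0.528 -0.059] len 0.06827843192240521 yaw 175.3701940272219
Ds [0.53  0.056] len 0.0692919520283402 yaw 174.4938297387579
tray [ 0.536 -0.002] [[0.4003242136611438, -0.10334599667873662], [0.4016942532930985, 0.10725382214867729], [0.6763973824495654, 0.1000693170299986], [0.6654794591070586, -0.11096739791303323]] ((0.5362842679023743, -0.0019273310899734497), (0.21125002205371857, 0.2747970521450043), 88.50184631347656)
box [ 0.456 -0.346] [[0.4095778252224339, -0.44069904010982647], [0.36889741431492407, -0.2883895706158291], [0.5026506432438567, -0.2519000686890234], [0.5446258460061656, -0.40375783235931756]] ((0.4563045799732208, -0.3461987376213074), (0.14000935852527618, 0.15764573216438293), 15.29851
[... 279 characters left out ...]
1787605286), 4.3502116203308105)
tote [0.496 0.374] [[0.3743327057698158, 0.281670436105229], [0.3658251538355629, 0.48203503807495796], [0.6200015586978351, 0.4691044768891226], [0.6243409783818102, 0.26120884388819166]] ((0.4950829744338989, 0.3716219365596771), (0.2074066698551178, 0.2694014310836792), 87.08773040771484)
card [ 0.604 -0.182] len 0.08493491985741805 yaw 2.8533202646488305
cards [ 0.6   -0.176] len 0.08490139229147045 yaw 14.099763269162025
slot [ 0.456 -0.347] len 0.10455447658811685 yaw 104.91441217952962
slots [ 0.454 -0.341] len 0.11237878450373687 yaw 105.32401837316891
ball [0.563 0.186 0.107] [0.564 0.187 0.106]
eye [[0.43  0.165 0.06 ]] tape [[ 0.428 -0.168  0.035]]
```

```bash
R='python3 -m crank'
python3 -m crank '[[[0.2,0.25,0],-0.185],[[0.2,0.25,0],-0.185],[[0.2,0.25,0],-0.185],[[0.2,0.25,0],-0.185],[[0.2,0.25,0],-0.185]]' 1 >/dev/null
python3 -m crank '[[[0.2,0.25,0],0],[[0.2,0.25,0],0],[[0.2,0.25,0],0],[[0.2,0.25,0],0],[[0.2,0.25,0],0]]' >/dev/null
python3 -m crank '[[[0,0.32,0],0],[[0,0.32,0],0],[[0,0.32,0],0],[[0,0.32,0],0],[[0,0.32,0],0]]' >/dev/null
python3 -m crank '[[[0.03,0.29,0],0],[[0.03,0.29,0],0],[[0.03,0.29,0],0],[[0.03,0.29,0],0],[[0.03,0.29,0],0]]'
```

```text
clock: 2.1
tcp_pos: [0.516, 0.1896, 0.2261]
tool_rot: [[-1.0, -0.003, -0.0], [-0.003, 1.0, 0.0], [0.0, 0.0, -1.0]]
contact_force: [0.3, -0.2, -0.3]
grip_width: -0.002
finger_force: 0.0
```

```bash
python3 -m crank '[[[0,0,-0.06],0],[[0,0,-0.12],0],[[0,0,-0.18],0],[[0,0,-0.18],0]]'
python3 -m crank '[[[0.03,0,0],0],[[0.06,0,0],0],[[0.09,0,0],0],[[0.11,0,0],0],[[0.125,0,0],0]]'
python3 -m crank '[[[0.01,0,0],0],[[0.01,0,0],0],[[0.01,0,0],0]]'
python3 -c "
from h import *
c=snap('side','side1');s=read_state();print(s['tcp_pos'])
cv2.imwrite('pics/s1.png',cv2.resize(c['pixels'][180:340,100:350,::-1],None,fx=3,fy=3))"
```

```text
clock: 2.5
tcp_pos: [0.5121, 0.1831, 0.086]
tool_rot: [[-1.0, 0.001, -0.009], [0.001, 1.0, -0.006], [0.009, -0.006, -1.0]]
contact_force: [-0.3, -1.1, -0.0]
grip_width: 0.006
finger_force: 0.0
clock: 3.0
tcp_pos: [0.6113, 0.1858, 0.0936]
tool_rot: [[-1.0, 0.0, 0.001], [0.0, 1.0, 0.001], [-0.001, 0.001, -1.0]]
contact_force: [-1.8, 0.2, -0.7]
grip_width: 0.003
finger_force: 0.5
clock: 3.3
tcp_pos: [0.6151, 0.1855, 0.0924]
tool_rot: [[-1.0, 0.0, -0.004], [0.0, 1.0, -0.001], [0.004, -0.001, -1.0]]
contact_force: [-8.7, 1.9, 4.7]
grip_width: 0.005
finger_force: 4.6
[0.61506178 0.18551284 0.09243982]
```

View pics/s1.png

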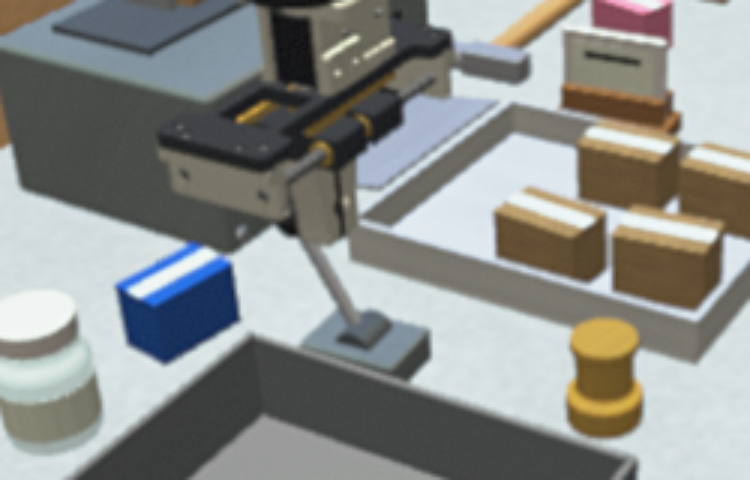

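Lever is over at the stop: the ball is under the gripper and the rod leans towards +x. Next, carton B.

```bash
python3 -m crank '[[[-0.05,0,0],0],[[-0.08,0,0],0],[[-0.08,0,0.06],0],[[-0.08,0,0.12],0],[[-0.08,0,0.15],0]]' >/dev/null
python3 -m crank '[[[-0.14,-0.19,0],0],[[-0.14,-0.19,0],0],[[-0.14,-0.19,0],0],[[-0.14,-0.19,0],0],[[-0.14,-0.19,0],0]]' 0.3
python3 -c "
from h import *
c=snap('wrist','w1');s=read_state();print(s['tcp_pos'])
for n,p in dict(A=(.4475,-.062),B=(.45,.042),C=(.5275,-.06),D=(.5295,.0555)).items(): print(n,proj(c,[[*p,.065]]))"
```

```text
clock: 4.35
tcp_pos: [0.4501, 0.041, 0.2057]
tool_rot: [[-1.0, 0.001, 0.002], [0.001, 1.0, 0.001], [-0.002, 0.001, -1.0]]
contact_force: [-0.1, 1.0, 1.1]
grip_width: 0.398
finger_force: 0.0
[0.45166199 0.04224543 0.20581096]
A [[204.61012961 225.7575169 ]]
B [[321.33972213 228.2360485 ]]
C [[214.34053726 307.80898265]]
D [[335.62072074 309.79037345]]
```

View pics/w1.png

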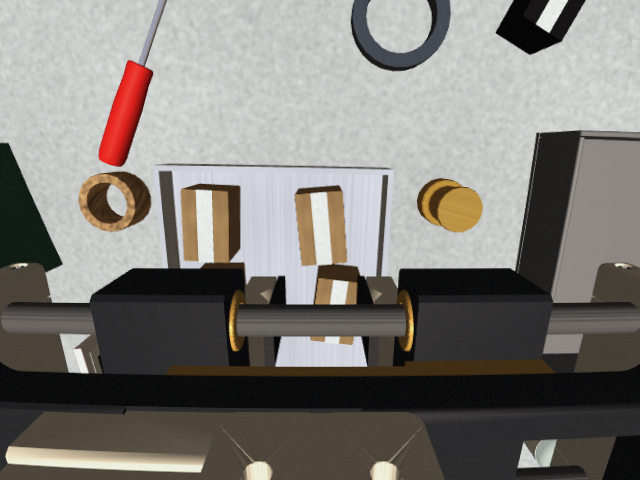

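Wrist view: cartons A (205,225) and B (321,226) match the predictions to within about 3 px, and D sits at (336,310). Picking B.

```bash
python3 -m crank '[[[0,0,-0.05],0.04],[[0,0,-0.10],0.04],[[0,0,-0.15],0.04],[[0,0,-0.19],0.04],[[0,0,-0.212],0.04]]' 0.3
python3 -m crank '[[[0,0,0],0],[[0,0,0],0],[[0,0,0],0],[[0,0,0],0],[[0,0,0],0]]' 1
python3 -m crank '[[[0,0,0.03],0],[[0,0,0.08],0],[[0,0,0.13],0],[[0,0,0.18],0],[[0,0,0.18],0]]' 1
```

```text
clock: 4.9
tcp_pos: [0.452, 0.0436, 0.0432]
tool_rot: [[-0.998, -0.063, -0.002], [-0.063, 0.998, -0.001], [0.002, -0.001, -1.0]]
contact_force: [0.7, -0.5, -0.5]
grip_width: 0.698
finger_force: 0.0
clock: 5.4
tcp_pos: [0.4533, 0.0439, 0.0462]
tool_rot: [[-0.998, -0.063, 0.003], [-0.063, 0.998, 0.001], [-0.003, 0.001, -1.0]]
contact_force: [-1.0, -0.1, 4.4]
grip_width: 0.478
finger_force: 30.0
clock: 5.9
tcp_pos: [0.455, 0.0443, 0.1855]
tool_rot: [[-0.998, -0.064, 0.009], [-0.064, 0.998, 0.004], [-0.009, 0.003, -1.0]]
contact_force: [-0.2, 0.5, -0.9]
grip_width: 0.478
finger_force: 30.0
```

```bash
python3 -m crank '[[[-0.01,0.25,0],-0.07],[[-0.01,0.25,0],-0.07],[[-0.01,0.25,0],-0.07],[[-0.01,0.25,0],-0.07],[[-0.01,0.25,0],-0.07]]' >/dev/null
python3 -m crank '[[[-0.007,0.253,0],0],[[-0.007,0.253,0],0],[[-0.007,0.253,0],0],[[-0.007,0.253,0],0],[[-0.007,0.253,0],0]]' 
python3 -m crank '[[[0,0,-0.06],0],[[0,0,-0.12],0],[[0,0,-0.17],0],[[0,0,-0.19],0],[[0,0,-0.19],0]]'
```

```text
clock: 6.9
tcp_pos: [0.4391, 0.4244, 0.1788]
tool_rot: [[-0.999, 0.044, -0.0], [0.044, 0.999, -0.0], [0.0, -0.0, -1.0]]
contact_force: [0.1, -0.5, -1.4]
grip_width: 0.477
finger_force: 30.0
clock: 7.4
tcp_pos: [0.4387, 0.4181, 0.035]
tool_rot: [[-0.999, 0.047, -0.003], [0.047, 0.999, -0.004], [0.002, -0.005, -1.0]]
contact_force: [-0.2, -0.0, -1.9]
grip_width: 0.473
finger_force: 30.0
```

```bash
python3 -c "
from h import *
c=snap('side','sd2');cv2.imwrite('pics/sd2c.png',c['pixels'][180:480,60:460,::-1])"
```

```text
(no output)
```

View pics/sd2c.png

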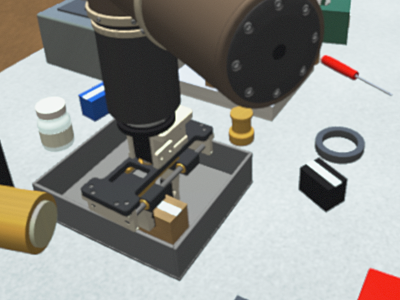

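Carton B is inside the tote, upright at crop (170,215). I'll release it, lift, and write a tape-blob check of the tray in the scene image.

```bash
python3 -m crank '[[[0,0,0],0],[[0,0,0],0],[[0,0,0],0],[[0,0,0],0]]' 0.3 >/dev/null
python3 -m crank '[[[0,0,0.06],0],[[0,0,0.12],0],[[0,0,0.18],0],[[0,0,0.216],0],[[0,0,0.216],0]]'
cat > chk.py <<'E'
from h import *
import sys
np.set_printoptions(precision=3,suppress=True)
def tapes(c,z=.065,lim=(.39,.69,-.12,.12)):
    h=cv2.cvtColor(c['pixels'],cv2.COLOR_RGB2HSV); o=c['pixels'].astype(int)
    k=((h[...,1]>85)&(o[...,0]>o[...,2]+25)&(h[...,0]>6)&(h[...,0]<24)).astype(np.uint8)
    g=np.mgrid[0:480,0:640][::-1].reshape(2,-1).T.astype(float)
    P=onz(c,g,z)[:,:2].reshape(480,640,2)
    roi=(P[...,0]>lim[0])&(P[...,0]<lim[1])&(P[...,1]>lim[2])&(P[...,1]<lim[3])
    near=cv2.dilate(k,np.ones((13,13)))
    w=((o.min(-1)>130)&(o[...,0]>=o[...,2]-2)&roi&(near>0)).astype(np.uint8)
    n,l,st,ce=cv2.connectedComponentsWithStats(w)
    for i in range(1,n):
        if st[i,4]>25:
            q=P[l==i]; m=(q.min(0)+q.max(0))/2; r=cv2.minAreaRect((q*1000).astype(np.float32))
            u=q-q.mean(0); v=np.linalg.svd(u,full_matrices=False)[2][0]
            print(ce[i],st[i,4],np.array(r[0])/1000,np.array(r[1]),'yaw',(np.degrees(np.arctan2(v[1],v[0]))+90)%180-90)
if __name__=='__main__':
    print('ref');tapes(load('scene0'));print('now');tapes(snap('scene',sys.argv[1]))
E
python3 chk.py c1
```

```text
clock: 8.35
tcp_pos: [0.441, 0.4226, 0.2051]
tool_rot: [[-0.999, 0.046, 0.005], [0.046, 0.999, 0.007], [-0.005, 0.007, -1.0]]
contact_force: [-0.1, -0.8, -0.3]
grip_width: 0.698
finger_force: 0.0
ref
[301.817 230.724] 279 [ 0.424 -0.072] [70.466 86.419] yaw 1.5782697947342257
[272.96 242.95] 101 [ 0.478 -0.111] [93.473 17.438] yaw 2.10345264624533
[343.322 242.48 ] 273 [0.429 0.046] [82.579 67.132] yaw 3.5729953206855356
[276.973 257.243] 37 [ 0.525 -0.085] [ 4.967 69.319] yaw -0.3041951495735731
[285.777 260.954] 130 [ 0.527 -0.062] [64.897 13.943] yaw 1.099848424676395
[334.571 275.121] 140 [0.529 0.054] [13.855 64.461] yaw -7.075116907351969
[236.833 296.015] 66 [ 0.65  -0.118] [79.236  6.467] yaw 1.8618413904156768
now
[301.663 230.734] 282 [ 0.423 -0.072] [71.789 86.419] yaw 1.7572992282034647
[272.777 243.233] 103 [ 0.478 -0.112] [93.473 16.609] yaw 2.3580985449537053
[276.804 257.891] 46 [ 0.529 -0.084] [87.854  9.3  ] yaw 1.6220624435884758
[285.718 261.099] 131 [ 0.527 -0.062] [64.907 14.016] yaw 1.617997149517663
[333.763 273.5  ] 190 [0.527 0.053] [45.67  67.987] yaw -8.61899762793405
[236.833 296.015] 66 [ 0.65  -0.118] [79.236  6.467] yaw 1.8618413904156768
```

```bash
python3 -m crank '[[[0.06,-0.245,0],-0.05],[[0.06,-0.245,0],-0.05],[[0.06,-0.245,0],-0.05],[[0.06,-0.245,0],-0.05],[[0.06,-0.245,0],-0.05]]' 0.36 >/dev/null
python3 -m crank '[[[0.058,-0.246,0],0],[[0.058,-0.246,0],0],[[0.058,-0.246,0],0],[[0.058,-0.246,0],0],[[0.058,-0.246,0],0]]'
python3 -m crank '[[[0,0,-0.05],0],[[0,0,-0.10],0],[[0,0,-0.15],0],[[0,0,-0.19],0],[[0,0,-0.202],0]]' 
python3 -m crank '[[[0,0,0],0],[[0,0,0],0],[[0,0,0],0],[[0,0,0],0],[[0,0,0],0]]' 1
python3 -m crank '[[[0,0,0.03],0],[[0,0,0.08],0],[[0,0,0.13],0],[[0,0,0.18],0],[[0,0,0.18],0]]' 1
```

```text
clock: 9.4
tcp_pos: [0.5279, 0.0489, 0.1985]
tool_rot: [[-0.992, 0.129, -0.002], [0.129, 0.992, -0.001], [0.002, -0.001, -1.0]]
contact_force: [-0.2, 0.9, 0.3]
grip_width: 0.639
finger_force: 0.0
clock: 9.9
tcp_pos: [0.5254, 0.052, 0.0444]
tool_rot: [[-0.992, 0.125, -0.006], [0.125, 0.992, -0.002], [0.006, -0.003, -1.0]]
contact_force: [-0.9, -0.1, 0.1]
grip_width: 0.643
finger_force: 0.0
clock: 10.4
tcp_pos: [0.5288, 0.0528, 0.0493]
tool_rot: [[-0.992, 0.125, 0.002], [0.125, 0.992, 0.001], [-0.002, 0.001, -1.0]]
contact_force: [-1.2, 1.8, 4.9]
grip_width: 0.475
finger_force: 30.0
clock: 10.9
tcp_pos: [0.5309, 0.0531, 0.189]
tool_rot: [[-0.992, 0.124, 0.009], [0.124, 0.992, 0.003], [-0.009, 0.004, -1.0]]
contact_force: [-0.5, 0.1, -1.6]
grip_width: 0.475
finger_force: 29.9
```

```bash
python3 -m crank '[[[0.013,0.245,0],0.05],[[0.013,0.245,0],0.05],[[0.013,0.245,0],0.05],[[0.013,0.245,0],0.05],[[0.013,0.245,0],0.05]]' >/dev/null
python3 -m crank '[[[0.014,0.245,0],0],[[0.014,0.245,0],0],[[0.014,0.245,0],0],[[0.014,0.245,0],0],[[0.014,0.245,0],0]]' 
python3 -m crank '[[[0,0,-0.06],0],[[0,0,-0.12],0],[[0,0,-0.17],0],[[0,0,-0.19],0],[[0,0,-0.192],0]]'
python3 -m crank '[[[0,0,0],0],[[0,0,0],0],[[0,0,0],0],[[0,0,0],0],[[0,0,0],0]]' 0.3
python3 -m crank '[[[0,0,0.06],0],[[0,0,0.12],0],[[0,0,0.18],0],[[0,0,0.213],0],[[0,0,0.213],0]]'
python3 chk.py c2 | sed -n '/now/,$p'
```

```text
clock: 11.9
tcp_pos: [0.5479, 0.4233, 0.1817]
tool_rot: [[-0.999, 0.044, -0.0], [0.044, 0.999, -0.0], [0.0, -0.0, -1.0]]
contact_force: [0.1, -0.9, -1.6]
grip_width: 0.478
finger_force: 29.9
clock: 12.4
tcp_pos: [0.548, 0.4184, 0.0378]
tool_rot: [[-0.999, 0.047, -0.002], [0.047, 0.999, -0.003], [0.001, -0.003, -1.0]]
contact_force: [0.3, 0.8, -0.2]
grip_width: 0.478
finger_force: 30.0
clock: 12.9
tcp_pos: [0.5484, 0.42, 0.0397]
tool_rot: [[-0.999, 0.047, 0.001], [0.047, 0.999, 0.001], [-0.001, 0.001, -1.0]]
contact_force: [0.0, 0.5, 0.2]
grip_width: 0.696
finger_force: 0.0
clock: 13.4
tcp_pos: [0.55, 0.4214, 0.2045]
tool_rot: [[-0.999, 0.046, 0.006], [0.046, 0.999, 0.006], [-0.006, 0.006, -1.0]]
contact_force: [-0.9, -0.9, -0.9]
grip_width: 0.698
finger_force: 0.0
now
[301.957 230.752] 278 [ 0.423 -0.072] [71.789 86.419] yaw 3.1256848313386882
[272.952 243.096] 104 [ 0.478 -0.111] [93.473 17.288] yaw 2.253405580089364
[275.822 259.289] 45 [ 0.53  -0.084] [79.616  8.698] yaw 1.3355917980534713
[285.697 261.091] 132 [ 0.527 -0.062] [64.897 13.943] yaw 1.0763873845242529
[236.806 296.104] 67 [ 0.65  -0.117] [79.201  6.647] yaw 1.959894548450876
```

```bash
python3 -m crank '[[[-0.014,-0.32,0],0.04],[[-0.014,-0.32,0],0.04],[[-0.014,-0.32,0],0.04],[[-0.014,-0.32,0],0.04],[[-0.014,-0.32,0],0.04]]' 0.36 >/dev/null
python3 -m crank '[[[-0.015,-0.322,0],0],[[-0.015,-0.322,0],0],[[-0.015,-0.322,0],0],[[-0.015,-0.322,0],0],[[-0.015,-0.322,0],0]]'
python3 -m crank '[[[0,0,-0.06],0],[[0,0,-0.12],0],[[0,0,-0.17],0],[[0,0,-0.186],0],[[0,0,-0.195],0]]' 
python3 -m crank '[[[0,0,0],0],[[0,0,0],0],[[0,0,0],0],[[0,0,0],0],[[0,0,0],0]]' 1
python3 -m crank '[[[0,0,0.03],0],[[0,0,0.08],0],[[0,0,0.13],0],[[0,0,0.18],0],[[0,0,0.18],0]]' 1
```

```text
clock: 14.45
tcp_pos: [0.5251, -0.0639, 0.1977]
tool_rot: [[-1.0, -0.015, -0.002], [-0.015, 1.0, -0.0], [0.002, -0.0, -1.0]]
contact_force: [1.6, 1.0, -0.3]
grip_width: 0.638
finger_force: 0.0
clock: 14.95
tcp_pos: [0.5255, -0.0619, 0.0511]
tool_rot: [[-1.0, -0.016, -0.003], [-0.016, 1.0, -0.001], [0.003, -0.001, -1.0]]
contact_force: [-0.0, 0.9, 1.0]
grip_width: 0.644
finger_force: 0.0
clock: 15.45
tcp_pos: [0.5277, -0.0613, 0.0541]
tool_rot: [[-1.0, -0.016, 0.003], [-0.016, 1.0, 0.001], [-0.003, 0.0, -1.0]]
contact_force: [-1.6, 2.9, 6.7]
grip_width: 0.476
finger_force: 30.0
clock: 15.95
tcp_pos: [0.5294, -0.0615, 0.1934]
tool_rot: [[-1.0, -0.017, 0.01], [-0.017, 1.0, 0.001], [-0.01, 0.001, -1.0]]
contact_force: [0.9, -0.7, -1.5]
grip_width: 0.477
finger_force: 30.0
```

```bash
python3 -m crank '[[[0.015,0.258,0],-0.04],[[0.015,0.258,0],-0.04],[[0.015,0.258,0],-0.04],[[0.015,0.258,0],-0.04],[[0.015,0.258,0],-0.04]]' >/dev/null
python3 -m crank '[[[0.015,0.258,0],0],[[0.015,0.258,0],0],[[0.015,0.258,0],0],[[0.015,0.258,0],0],[[0.015,0.258,0],0]]' 
python3 -m crank '[[[0,0,-0.06],0],[[0,0,-0.12],0],[[0,0,-0.17],0],[[0,0,-0.188],0],[[0,0,-0.192],0]]'
python3 -m crank '[[[0,0,0],0],[[0,0,0],0],[[0,0,0],0],[[0,0,0],0],[[0,0,0],0]]' 0.3
python3 -m crank '[[[0,0,0.06],0],[[0,0,0.12],0],[[0,0,0.18],0],[[0,0,0.207],0],[[0,0,0.207],0]]'
python3 chk.py c3 | sed -n '/now/,$p'
```

```text
clock: 16.95
tcp_pos: [0.5488, 0.3296, 0.1862]
tool_rot: [[-0.999, 0.044, -0.0], [0.044, 0.999, -0.0], [0.0, -0.0, -1.0]]
contact_force: [-0.9, -1.1, -2.9]
grip_width: 0.479
finger_force: 30.0
clock: 17.45
tcp_pos: [0.5484, 0.324, 0.0423]
tool_rot: [[-0.999, 0.047, -0.002], [0.047, 0.999, -0.003], [0.002, -0.003, -1.0]]
contact_force: [-0.3, 0.4, -1.4]
grip_width: 0.48
finger_force: 30.0
clock: 17.95
tcp_pos: [0.5492, 0.3256, 0.0442]
tool_rot: [[-0.999, 0.047, 0.001], [0.047, 0.999, 0.001], [-0.001, 0.001, -1.0]]
contact_force: [-0.5, -0.7, 0.1]
grip_width: 0.695
finger_force: 0.0
clock: 18.45
tcp_pos: [0.5506, 0.3267, 0.2036]
tool_rot: [[-0.999, 0.046, 0.006], [0.046, 0.999, 0.005], [-0.005, 0.005, -1.0]]
contact_force: [-0.6, -0.5, 0.0]
grip_width: 0.698
finger_force: 0.0
now
[301.617 230.947] 300 [ 0.425 -0.06 ] [84.42  74.209] yaw 3.6562097334939807
[272.807 243.376] 109 [ 0.478 -0.111] [93.473 17.782] yaw 2.414823817529367
[236.765 296.221] 68 [ 0.65  -0.119] [79.231  7.011] yaw 2.0973238400283094
```

```bash
python3 -m crank '[[[-0.067,-0.258,0],0],[[-0.067,-0.258,0],0],[[-0.067,-0.258,0],0],[[-0.067,-0.258,0],0],[[-0.067,-0.258,0],0]]' 0.36 >/dev/null
python3 -m crank '[[[-0.068,-0.259,0],0],[[-0.068,-0.259,0],0],[[-0.068,-0.259,0],0],[[-0.068,-0.259,0],0],[[-0.068,-0.259,0],0]]'
python3 -m crank '[[[0,0,-0.06],0],[[0,0,-0.12],0],[[0,0,-0.17],0],[[0,0,-0.186],0],[[0,0,-0.195],0]]' 
python3 -m crank '[[[0,0,0],0],[[0,0,0],0],[[0,0,0],0],[[0,0,0],0],[[0,0,0],0]]' 1
python3 -m crank '[[[0,0,0.03],0],[[0,0,0.08],0],[[0,0,0.13],0],[[0,0,0.18],0],[[0,0,0.18],0]]' 1
```

```text
clock: 19.5
tcp_pos: [0.445, -0.0663, 0.1977]
tool_rot: [[-0.999, 0.051, -0.003], [0.051, 0.999, -0.0], [0.003, -0.001, -1.0]]
contact_force: [-0.2, 0.8, 0.1]
grip_width: 0.638
finger_force: 0.0
clock: 20.0
tcp_pos: [0.4462, -0.0625, 0.0503]
tool_rot: [[-0.999, 0.047, -0.004], [0.047, 0.999, -0.001], [0.004, -0.001, -1.0]]
contact_force: [0.7, 0.2, 0.7]
grip_width: 0.645
finger_force: 0.0
clock: 20.5
tcp_pos: [0.4482, -0.0623, 0.0533]
tool_rot: [[-0.999, 0.047, 0.002], [0.047, 0.999, 0.0], [-0.002, 0.001, -1.0]]
contact_force: [-0.5, 0.7, 3.4]
grip_width: 0.47
finger_force: 30.0
clock: 21.0
tcp_pos: [0.4508, -0.0621, 0.1929]
tool_rot: [[-0.999, 0.046, 0.01], [0.046, 0.999, 0.001], [-0.009, 0.002, -1.0]]
contact_force: [0.6, -0.6, -2.3]
grip_width: 0.475
finger_force: 30.0
```

```bash
python3 -m crank '[[[-0.005,0.1,0],0],[[-0.005,0.1,0],0],[[-0.005,0.1,0],0]]' >/dev/null
python3 -c "
from h import *
c=snap('scene','s4');cv2.imwrite('pics/s4c.png',cv2.resize(c['pixels'][180:400,220:580,::-1],None,fx=2.2,fy=2.2))
print(proj(c,[[.44,.326,.053],[.44,.42,.053],[.55,.42,.053],[.55,.326,.053]])*1)"
```

```text
[[465.6619508  282.7453061 ]
 [509.31959277 294.08652103]
 [502.977139   332.78773144]
 [456.55423479 319.99464224]]
```

View pics/s4c.png

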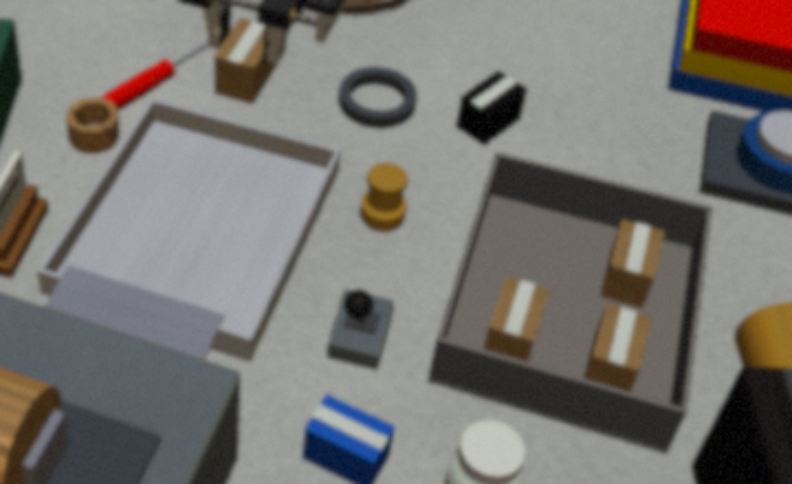

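Tray is empty and the lever is over. Three cartons stand upright in the tote at (518,315), (622,340) and (635,258), and the fourth spot is free.

```bash
python3 -m crank '[[[-0.006,0.2,0],0],[[-0.006,0.2,0],0],[[-0.006,0.2,0],0],[[-0.006,0.2,0],0]]' >/dev/null
python3 -m crank '[[[0,0.217,0],0],[[0,0.217,0],0],[[0,0.217,0],0],[[0,0.217,0],0],[[0,0.217,0],0]]' 
python3 -m crank '[[[0,0,-0.06],0],[[0,0,-0.12],0],[[0,0,-0.17],0],[[0,0,-0.188],0],[[0,0,-0.192],0]]'
python3 -m crank '[[[0,0,0],0],[[0,0,0],0],[[0,0,0],0],[[0,0,0],0],[[0,0,0],0]]' 0.3
python3 -m crank '[[[0,0,0.06],0],[[0,0,0.12],0],[[0,0,0.18],0],[[0,0,0.207],0],[[0,0,0.207],0]]'
```

```text
clock: 22.25
tcp_pos: [0.4395, 0.3264, 0.1865]
tool_rot: [[-0.999, 0.045, -0.001], [0.045, 0.999, -0.001], [0.001, -0.001, -1.0]]
contact_force: [0.4, -0.1, -0.7]
grip_width: 0.478
finger_force: 30.0
clock: 22.75
tcp_pos: [0.4387, 0.3222, 0.0416]
tool_rot: [[-0.999, 0.048, -0.003], [0.048, 0.999, -0.004], [0.003, -0.004, -1.0]]
contact_force: [-0.7, -0.7, -0.2]
grip_width: 0.475
finger_force: 30.0
clock: 23.25
tcp_pos: [0.4397, 0.3256, 0.0442]
tool_rot: [[-0.999, 0.047, 0.001], [0.047, 0.999, 0.001], [-0.001, 0.001, -1.0]]
contact_force: [0.7, -0.7, 0.0]
grip_width: 0.698
finger_force: 0.0
clock: 23.75
tcp_pos: [0.4408, 0.3269, 0.2031]
tool_rot: [[-0.999, 0.046, 0.005], [0.046, 0.999, 0.006], [-0.004, 0.006, -1.0]]
contact_force: [-0.3, 0.4, -0.9]
grip_width: 0.698
finger_force: 0.0
```

```bash
python3 -m crank '[[[0.075,-0.225,0.02],0],[[0.075,-0.225,0.02],0],[[0.075,-0.225,0.02],0],[[0.075,-0.225,0.02],0],[[0.075,-0.225,0.02],0]]' 0.6 >/dev/null
python3 -m crank '[[[0.075,-0.225,0],0],[[0.075,-0.225,0],0],[[0.075,-0.225,0],0],[[0.075,-0.225,0],0],[[0.075,-0.225,0],0]]' >/dev/null
python3 -m crank '[[[0.07,-0.225,0],0],[[0.07,-0.225,0],0],[[0.07,-0.225,0],0],[[0.07,-0.225,0],0],[[0.07,-0.225,0],0]]'
python3 -c "
from h import *
c=snap('wrist','w2');print(read_state()['tcp_pos'],proj(c,[[.602,-.179,.088],[.64,-.176,.088],[.56,-.184,.088]]))
cv2.imwrite('pics/w2c.png',cv2.resize(c['pixels'][100:400,150:550,::-1],None,fx=2,fy=2))"
```

```text
clock: 25.25
tcp_pos: [0.6048, -0.1829, 0.2121]
tool_rot: [[-0.999, 0.05, -0.002], [0.05, 0.999, -0.0], [0.002, -0.0, -1.0]]
contact_force: [-0.0, 0.7, -0.5]
grip_width: 0.399
finger_force: 0.0
[ 0.60439542 -0.18146298  0.21228624] [[324.85326295 229.8913962 ]
 [330.33857997 272.30739083]
 [316.26947442 179.74873321]]
```

View pics/w2c.png

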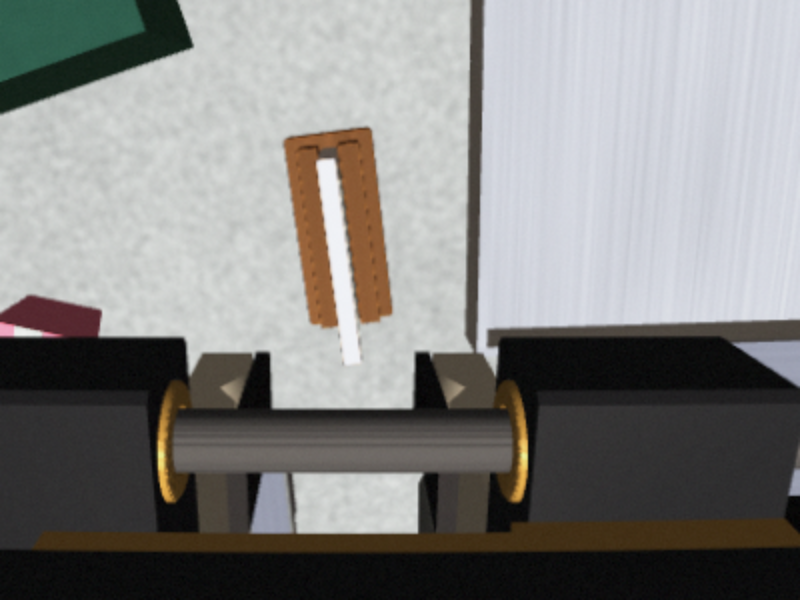

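Card is upright in its groove; its top edge runs from crop (328,158) to (350,362).

```bash
python3 -c "
from h import *
c=load('w2');P=onz(c,[(314,179),(325,281)],.088);d=P[1]-P[0];print(P,P.mean(0),np.hypot(*d[:2]),np.degrees(np.arctan2(d[1],d[0])))"
```

```text
[[ 0.55930832 -0.18580406  0.088     ]
 [ 0.64783281 -0.18100653  0.088     ]] [ 0.60357056 -0.18340529  0.088     ] 0.08865439559467259 3.102073443757043
```

```bash
python3 -m crank '[[[0,-0.002,-0.06],0.066],[[0,-0.002,-0.12],0.066],[[0,-0.002,-0.17],0.066],[[0,-0.002,-0.195],0.066],[[0,-0.002,-0.204],0.066]]' 0.6
python3 -m crank '[[[0,0,0],0],[[0,0,0],0],[[0,0,0],0],[[0,0,0],0],[[0,0,0],0]]' 1
python3 -m crank '[[[0,0,0.03],0],[[0,0,0.06],0],[[0,0,0.11],0],[[0,0,0.16],0],[[0,0,0.16],0]]'
python3 -m crank '[[[-0.1,-0.11,0],-0.434],[[-0.1,-0.11,0],-0.434],[[-0.1,-0.11,0],-0.434],[[-0.1,-0.11,0],-0.434],[[-0.1,-0.11,0],-0.434]]'
python3 -m crank '[[[-0.097,-0.106,0],-0.434],[[-0.097,-0.106,0],-0.434],[[-0.097,-0.106,0],-0.434],[[-0.097,-0.106,0],-0.434],[[-0.097,-0.106,0],-0.434]]'
python3 -m crank '[[[0,0,0],0],[[0,0,0],0]]'
python3 -c "
from h import *
for n in ['wrist','side']: snap(n,n+'3')
c=load('wrist3');print(proj(c,[[.456,-.345,.09]]))
a=cv2.resize(c['pixels'][...,::-1],(400,300));b=cv2.resize(load('side3')['pixels'][120:270,300:500,::-1],(400,300));cv2.imwrite('pics/slot3.png',np.hstack([a,b]))"
```

```text
clock: 25.8
tcp_pos: [0.6027, -0.1805, 0.0581]
tool_rot: [[-0.998, -0.058, -0.004], [-0.058, 0.998, 0.001], [0.004, 0.001, -1.0]]
contact_force: [0.4, -0.8, -0.1]
grip_width: 0.399
finger_force: 0.0
clock: 26.3
tcp_pos: [0.6053, -0.183, 0.0621]
tool_rot: [[-0.998, -0.057, 0.002], [-0.057, 0.998, -0.001], [-0.002, -0.001, -1.0]]
contact_force: [-0.9, -2.0, 4.5]
grip_width: 0.092
finger_force: 29.9
clock: 26.8
tcp_pos: [0.6075, -0.183, 0.1872]
tool_rot: [[-0.998, -0.057, 0.01], [-0.057, 0.998, -0.001], [-0.01, -0.002, -1.0]]
contact_force: [1.3, 0.3, -0.2]
grip_width: 0.087
finger_force: 30.0
clock: 27.3
tcp_pos: [0.5287, -0.2655, 0.1808]
tool_rot: [[-0.807, 0.591, 0.0], [0.591, 0.807, 0.0], [-0.0, 0.001, -1.0]]
contact_force: [0.6, -0.2, -1.3]
grip_width: 0.09
finger_force: 30.0
clock: 27.8
tcp_pos: [0.456, -0.3448, 0.1807]
tool_rot: [[-0.254, 0.967, 0.0], [0.967, 0.254, 0.0], [0.0, 0.0, -1.0]]
contact_force: [0.0, 0.4, -0.7]
grip_width: 0.09
finger_force: 30.0
clock: 28.0
tcp_pos: [0.4566, -0.3443, 0.1807]
tool_rot: [[-0.263, 0.965, 0.0], [0.965, 0.263, 0.0], [0.0, 0.0, -1.0]]
contact_force: [0.1, 0.1, -0.3]
grip_width: 0.087
finger_force: 30.0
[[318.66049626 245.55338373]]
```

View pics/slot3.png

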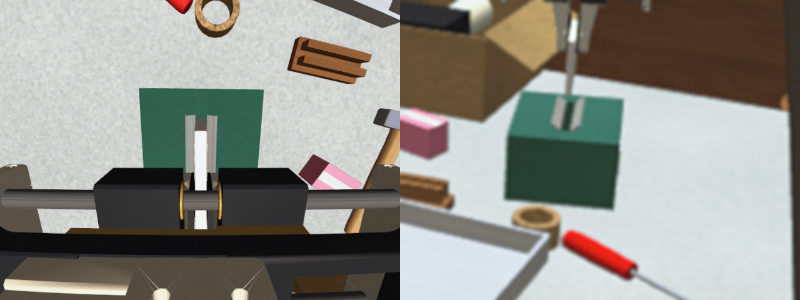

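The card is aligned above the slot: in the left half, lips at 185–215 px and card at 201 px. I'll check the along-slot centring numerically.

```bash
python3 -c "
from h import *
c=load('wrist3');s=read_state();t=s['tcp_pos'];R=np.array(s['tool_rot'])
for px,z in [((297,184),.099),((344,184),.099),((320,146),.09),((222,142),.09),((423,143),.09),((310,190),.207),((332,190),.207)]:
    p=onz(c,[px],z)[0]; print(px,p,'tool xy',((p-t)@R)[:2])"
```

```text
(297, 184) [ 0.42939956 -0.30386869  0.099     ] tool xy [ 0.04614205 -0.01580179]
(344, 184) [ 0.46070139 -0.29531955  0.099     ] tool xy [0.04615561 0.01664651]
(320, 146) [ 0.43799474 -0.2750992   0.09      ] tool xy [7.16361071e-02 5.84902969e-05]
(222, 142) [ 0.37116669 -0.29028171  0.09      ] tool xy [ 0.07456856 -0.06840974]
(423, 143) [ 0.50685996 -0.25390566  0.09      ] tool xy [0.07396705 0.07207343]
(310, 190) [ 0.43912194 -0.29259529  0.207     ] tool xy [ 0.05447273 -0.00345092]
(332, 190) [ 0.44720582 -0.29038721  0.207     ] tool xy [0.05447644 0.0049291 ]
```

```bash
python3 -m crank '[[[0.003,-0.01,-0.02],0],[[0.003,-0.01,-0.04],0],[[0.003,-0.01,-0.055],0],[[0.003,-0.01,-0.065],0],[[0.003,-0.01,-0.07],0]]'
python3 -m crank '[[[0,0,-0.01],0],[[0,0,-0.02],0],[[0,0,-0.025],0],[[0,0,-0.025],0]]'
```

```text
clock: 28.6
tcp_pos: [0.4587, -0.3518, 0.1271]
tool_rot: [[-0.261, 0.965, -0.001], [0.965, 0.261, 0.0], [0.001, -0.001, -1.0]]
contact_force: [1.0, -0.3, -0.9]
grip_width: 0.087
finger_force: 30.0
clock: 29.0
tcp_pos: [0.4587, -0.3517, 0.109]
tool_rot: [[-0.261, 0.965, -0.001], [0.965, 0.261, 0.0], [0.001, -0.001, -1.0]]
contact_force: [0.2, 0.8, -1.2]
grip_width: 0.088
finger_force: 30.0
```

```bash
python3 -m crank '[[[0,0,0],0],[[0,0,0],0],[[0,0,0],0],[[0,0,0],0],[[0,0,0],0]]' 0.7
python3 -m crank '[[[0,0,0.05],0],[[0,0,0.1],0],[[0,0,0.15],0],[[0,0,0.15],0]]'
python3 -m crank '[[[0.1,0.2,0],0.434],[[0.1,0.2,0],0.434],[[0.1,0.2,0],0.434],[[0.1,0.2,0],0.434],[[0.1,0.2,0],0.434]]' 1
python3 -c "
from h import *
c=snap('scene','s5');d=snap('side','d5')
a=cv2.resize(c['pixels'][160:400,130:570,::-1],(440,240));b=cv2.resize(d['pixels'][140:300,280:460,::-1],(270,240));cv2.imwrite('pics/f5.png',np.hstack([a,b]))"
```

```text
clock: 29.5
tcp_pos: [0.4591, -0.3519, 0.1097]
tool_rot: [[-0.261, 0.965, 0.0], [0.965, 0.261, -0.0], [-0.0, 0.0, -1.0]]
contact_force: [0.0, 1.3, -0.3]
grip_width: 0.299
finger_force: 0.0
clock: 29.9
tcp_pos: [0.4615, -0.3534, 0.228]
tool_rot: [[-0.262, 0.965, 0.008], [0.965, 0.262, -0.005], [-0.007, 0.007, -1.0]]
contact_force: [0.2, 0.6, -0.3]
grip_width: 0.303
finger_force: 0.0
clock: 30.4
tcp_pos: [0.5351, -0.1994, 0.2217]
tool_rot: [[-0.816, 0.578, 0.0], [0.578, 0.816, 0.0], [0.0, 0.0, -1.0]]
contact_force: [-0.6, -0.9, 0.4]
grip_width: 0.007
finger_force: 0.0
```

View pics/f5.png

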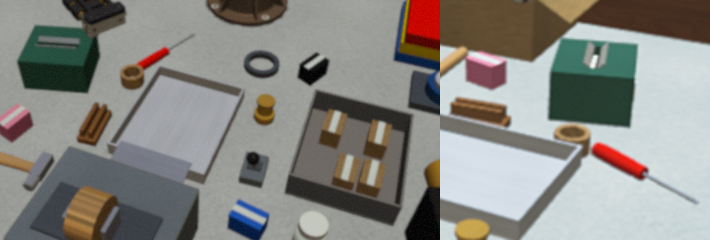

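Card is gone from the gripper, and one carton in the tote has shifted (knocked) but looks upright at (345,170). There's a bright patch in the slot at (597,58), so I'll enlarge both.

```bash
python3 -c "
from h import *
f=lambda c,y,x,h,w:cv2.resize(c['pixels'][y:y+h,x:x+w,::-1],(400,300),interpolation=2)
a=np.vstack([np.hstack([f(load('side0'),160,360,45,60),f(load('d5'),160,360,45,60)]),np.hstack([f(load('s5'),245,415,135,180),f(load('s5'),180,140,60,80)])]);cv2.imwrite('pics/z6.png',a)"
```

```text
(no output)
```

View pics/z6.png

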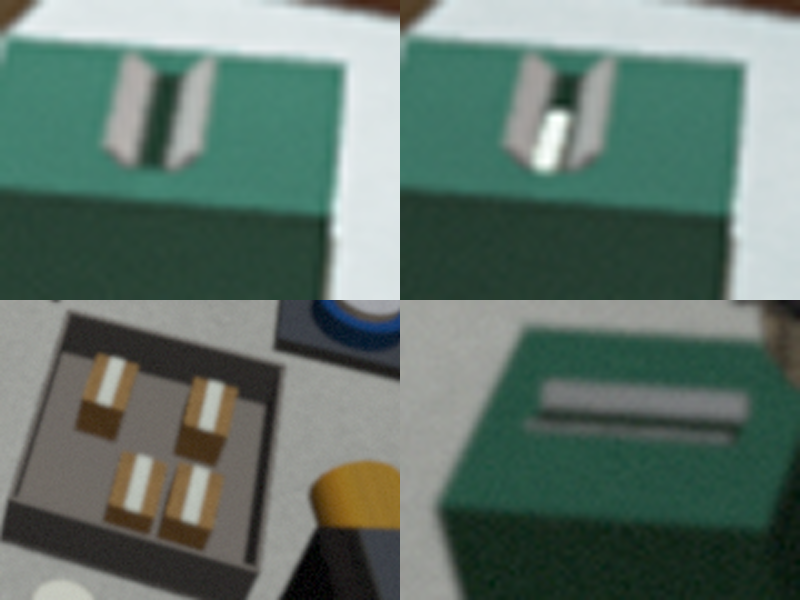

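```bash
python3 -c "
from h import *
c=load('d5');u=np.array([-.26,.965])
for z in (.075,.085,.09,.095):
  P=[[*(np.array([.457,-.349])+u*k),z] for k in (-.045,.045)]
  q=proj(c,P); print(z,((q-[360,160])*6.667).round().tolist())
print('slot',((proj(c,[[*(np.array([.456,-.348])+u*k),.09] for k in(-.051,.051)])-[360,160])*6.667).round())"
```

```text
0.075 [[167.0, 109.0], [152.0, 195.0]]
0.085 [[169.0, 85.0], [153.0, 171.0]]
0.09 [[170.0, 74.0], [154.0, 159.0]]
0.095 [[170.0, 62.0], [155.0, 146.0]]
slot [[172.  70.]
 [155. 166.]]
```

The white patch's far end, (165,105), matches the card's top edge at z = 0.075, so the card is standing on the box floor. All four cartons are upright in the tote. Now pull the lever back.

```bash
python3 -m crank '[[[0.105,0.258,0],0.392],[[0.105,0.258,0],0.392],[[0.105,0.258,0],0.392],[[0.105,0.258,0],0.392],[[0.105,0.258,0],0.392]]' 1 >/dev/null
python3 -m crank '[[[0.102,0.258,0],0],[[0.102,0.258,0],0],[[0.102,0.258,0],0],[[0.102,0.258,0],0],[[0.102,0.258,0],0]]'
python3 -m crank '[[[0,0,-0.06],0],[[0,0,-0.12],0],[[0,0,-0.16],0],[[0,0,-0.173],0],[[0,0,-0.173],0]]'
```

```text
clock: 31.5
tcp_pos: [0.6904, 0.1888, 0.2204]
tool_rot: [[-1.0, 0.01, -0.001], [0.01, 1.0, -0.0], [0.001, -0.0, -1.0]]
contact_force: [0.5, -0.1, -0.0]
grip_width: 0.006
finger_force: 0.0
clock: 32.0
tcp_pos: [0.6887, 0.1838, 0.091]
tool_rot: [[-1.0, 0.012, -0.002], [0.012, 1.0, -0.002], [0.002, -0.002, -1.0]]
contact_force: [-0.4, 0.5, -0.2]
grip_width: 0.003
finger_force: 0.0
```

```bash
python3 -m crank '[[[-0.03,0,0],0],[[-0.06,0,0],0],[[-0.09,0,0],0],[[-0.12,0,0],0],[[-0.14,0,0],0]]'
python3 -m crank '[[[-0.008,0,0],0],[[-0.01,0,0],0],[[-0.01,0,0],0]]'
python3 -m crank '[[[0.03,0,0],0],[[0.06,0,0],0],[[0.06,0,0.06],0],[[0.06,0,0.12],0],[[0.06,0,0.17],0]]'
python3 -m crank '[[[-0.05,-0.3,0],0],[[-0.05,-0.3,0],0],[[-0.05,-0.3,0],0],[[-0.05,-0.3,0],0],[[-0.05,-0.3,0],0]]'
python3 -m crank '[[[0,0,0],0],[[0,0,0],0],[[0,0,0],0],[[0,0,0],0],[[0,0,0],0]]'
python3 -c "
from h import *
c=snap('scene','s7');d=snap('side','d7')
f=lambda c,y,x,h,w:cv2.resize(c['pixels'][y:y+h,x:x+w,::-1],(400,300),interpolation=2)
cv2.imwrite('pics/f7.png',np.hstack([f(c,240,340,165,220),f(d,225,90,165,220)]))"
```

```text
clock: 32.5
tcp_pos: [0.5848, 0.1855, 0.0955]
tool_rot: [[-1.0, 0.01, 0.004], [0.01, 1.0, 0.002], [-0.004, 0.002, -1.0]]
contact_force: [1.4, -0.1, -1.0]
grip_width: 0.008
finger_force: 0.6
clock: 32.8
tcp_pos: [0.5778, 0.1854, 0.0936]
tool_rot: [[-1.0, 0.009, 0.002], [0.009, 1.0, 0.001], [-0.002, 0.001, -1.0]]
contact_force: [0.0, 0.4, -0.3]
grip_width: 0.005
finger_force: 0.0
clock: 33.3
tcp_pos: [0.6231, 0.1849, 0.2219]
tool_rot: [[-1.0, 0.01, 0.001], [0.01, 1.0, -0.0], [-0.001, -0.0, -1.0]]
contact_force: [0.3, 0.6, -0.5]
grip_width: 0.002
finger_force: 0.0
clock: 33.8
tcp_pos: [0.5839, -0.0431, 0.2202]
tool_rot: [[-1.0, 0.011, 0.0], [0.011, 1.0, -0.0], [-0.0, -0.0, -1.0]]
contact_force: [0.4, 0.6, -0.2]
grip_width: 0.003
finger_force: 0.0
clock: 34.3
tcp_pos: [0.5845, -0.039, 0.2196]
tool_rot: [[-1.0, 0.008, -0.0], [0.008, 1.0, -0.0], [0.0, -0.0, -1.0]]
contact_force: [-0.9, 0.1, 0.2]
grip_width: 0.007
finger_force: 0.0
```

View pics/f7.png

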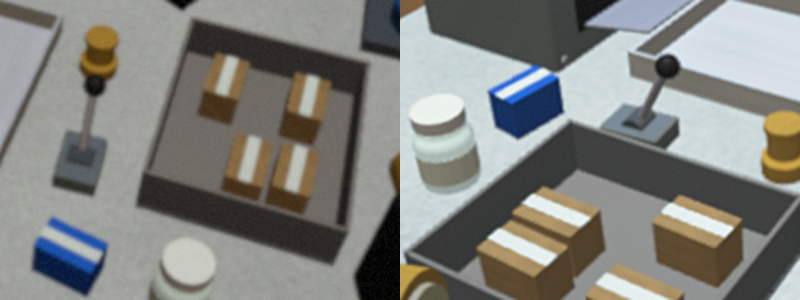

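The lever leans fully towards the robot, slightly past where it started. All four cartons are upright on the tote floor, and the eyepiece is undisturbed.

```bash
python3 -c "
from bench import *
print(close_job())"
```

```text
the job is handed in; nothing more can be done
None
```

I stopped the sealer, stood all four cartons upright on the tote floor, posted the card in the record box and pulled the lever fully back, with the tape roll and eyepiece not visibly moved. One carton was knocked sideways in the tote but stayed upright. The job is handed in at about 34 s of the 210 s; no verdict came back.

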